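# Show where the missing wheel bolt goes

### The job

The tractor wheel hub on the bench has lost one of its five bolts: with the fingertips, point down at the empty bolt hole from about 2 cm above it and stay there for two seconds. Then point in the same way at the one spare in the wooden block that has the same flanged six-sided head as the bolts in the hub, and finish while still pointing at it, two seconds or more. Touch and move nothing at all; come down on each from well above, so that the fingertips never pass low over one of the bolts in the hub or one of the other spares.

Things in the scene. Friction and masses are not known exactly. Their poses are not given: they have to be found in the camera images.
- hub: dark cast-iron wheel hub standing fixed on the bench, star-like: five round lobes (54 mm across) on a circle of 140 mm diameter around a middle of 112 mm; lobe tops at 56 mm above the bench, overall radius 97 mm. A steel bearing cap (68 mm across) in the middle rises to 78 mm. Four lobes carry bolts, one has an empty hole. May stand at any yaw, left or right on the bench. Origin: centre of its underside, z up; x points to the empty hole, 70 mm out
- empty_hole (a point): centre of the mouth of the hub's empty bolt hole (20 mm wide), level with the lobe's top, 56 mm above the bench; z up
- fitted_bolt1 (a point): point at the middle of the top of a bolt fitted in the hub: flange 34 mm across with a hexagon 24 mm over its flats, 16 mm tall in all, its top 72 mm above the bench; not to be pointed at
- fitted_bolt2 (a point): point at the middle of the top of a bolt fitted in the hub: flange 34 mm across with a hexagon 24 mm over its flats, 16 mm tall in all, its top 72 mm above the bench; not to be pointed at
- fitted_bolt3 (a point): point at the middle of the top of a bolt fitted in the hub: flange 34 mm across with a hexagon 24 mm over its flats, 16 mm tall in all, its top 72 mm above the bench; not to be pointed at
- fitted_bolt4 (a point): point at the middle of the top of a bolt fitted in the hub: flange 34 mm across with a hexagon 24 mm over its flats, 16 mm tall in all, its top 72 mm above the bench; not to be pointed at
- block: pale wooden block, 130 x 130 x 50 mm, fixed on the bench, left or right, with four holes in a square of 66 mm side in which four different loose steel spare bolts stand head up (which is where varies). Origin: centre of its underside, z up
- hex_bolt_top (a point): point at the middle of the top of the spare to be pointed at, 66 mm above the bench: flanged hexagon head like those in the hub (flange 34 mm across, hexagon 24 mm over flats, 16 mm tall)
- cap_bolt_top (a point): point at the middle of the top of a spare with a smooth round head 24 mm across and 20 mm tall with a dark socket in its top, 70 mm above the bench; the wrong one
- eye_bolt_top (a point): point at the middle of the top of a spare whose head is an upright ring 33 mm across, 86 mm above the bench; the wrong one
- wing_bolt_top (a point): point at the middle of the top of the 20 mm hub of a spare with two upright wings (47 mm over the wings, which reach 74 mm above the bench), 61 mm above the bench; the wrong one
Mind the look-alikes: they are no part of the job. Of the things that look like the hub, take the one that is farthest from the robot's base at the start.

How it is judged:
By the outcome, as a careful person would: the job done as asked, in the order asked, and still so for the second after the job is handed in, with the robot touching nothing.
It also fails if it takes over 45 s, if anything falls off the work surface, if the arm or the gripper's body presses on something with over 40 N, if the wrist force passes 120 N, or if a joint passes its speed limit or range.

### The arm

A 6-joint arm with a two-finger parallel gripper is mounted at the origin on the work surface. World frame = base frame: x ahead of the robot, y to its left, z up, the work surface at z = 0. Lengths are in mm, angles in rad, forces in N, time in s.
With the tool pointing down it reaches from about 350 to 775 mm from the base axis. Payload 7.3 kg.
Tool frame: the origin (TCP) lies on the centre line of the jaws, within the pads' length; the fingertips stand 8 mm ahead of it and the grasp point (between the pads) lies 11 mm behind it; z points along the fingers, y is the line along which they close (so a half turn about z gives the same grasp; the last joint's range is limited). The gripper opens to 92 mm and grips with 3 to 60 N. Pads are 19 mm wide; open, the fingers measure 130 mm over their backs; the gripper's body (75 mm by 190 mm) begins 47 mm behind the grasp point.
Start: joints at [1.005, 0.342, 1.524, -0, 1.275, -0.146], TCP at [213.966, 479.44, 234.741] pointing down, gripper open.
Joint ranges: [-2.53, 2.53], [-0.77, 2.02], [0.04, 2.7], [-1, 4.14], [0.28, 2.66], [-3.11, 3.11]. Speed limits (rad/s): [2.57, 2.57, 3.14, 3.14, 3.14, 3.14].

### API

Orientations are given as a 3x3 rotation matrix whose columns are the frame's x, y, z axes.
In Python, from workcell import robot gives the robot as it stands.
- The arm moves only by the tool drive_tool, never from a script. Its argument "targets" is a list that holds one entry, the list of rows, each a list of 7 numbers: the closure in counts, from 0 (fully open) to 255 (shut), then the shift along the tool's x, y, z in cm, then the turn, a rotation vector about the tool's x, y, z in degrees. In form: [[[gripper, tx, ty, tz, rx, ry, rz], ...]]. A call has 1 to 8 rows; each row is the pose to reach, as a shift and turn from the pose commanded when the call began, along the tool's axes at that moment; what a row does not reach only later rows make up. A row lasts 1/10 s, in which the tool goes at most 50 mm and 8.59 degrees, less where a joint would pass 70% of its speed; a pose out of reach is approached as far as the arm can. A call with a gripper value outside its range is refused whole. The fingers move at their own pace and stop on an object; "grip_force" is the grip in N (left out, the last holds). Time passes only in rows, so rows that repeat a pose let the fingers close. It gives the time, the measured TCP pose, the force, the opening and the grip force at its end, in the units of the state.
- robot.read_state(): the state, without advancing time (a new reading comes with each control period).
- robot.grab_frame(name): name is "side" or "top"; returns a dict with "img" (384x512x3 uint8, red, green, blue), "vertical_fov" (degrees; the focal length in pixels is half the picture's height over the tangent of half this angle, whatever the lens; pixels are square), "cx", "cy" (the principal point, pixels), "origin" and "orientation" of the camera in the world. Camera axes: x right, y down, z forward; pixel columns grow to the right and rows downward; lengths in mm; the calibration is good to about 2 mm. A picture is of the moment at which its call begins. There is no depth.
- robot.close_job(): hands the job in; it is judged then, once.
The state is a dict: "t": time; "qpos": joint angles; "qd": joint speeds; "joint_efforts": joint torques, N m; "ee_pos": TCP position; "tool_rot": TCP orientation; "wrist_force": force on the tool from outside, world axes, zero at the start; "ft_torque": the same for the moment, N m; "grip_width": opening from 0.0 (shut) to 1.0 (fully open); "grasp_force": force on a finger pad.
Only numpy, scipy, OpenCV 4.12 (cv2) and the standard library are available. Lean on these libraries where they do the work, as an engineer would, in place of code of your own. Each camera call takes 0.05 s, during which the arm holds its last target. There are 200 camera calls.

## Working session

There is one attempt and no reset: what is moved stays moved. The work goes in short steps, Python scripts to look and compute and a tool call to move; the robot and the scene stay as the last step left them, time stands still between calls to the robot, and variables do not carry over. Pictures are saved under pics/ and viewed, at most 10 in all, crops included, and the job is handed in when it is done.

Besides the shell and the picture viewer there is one more tool, called after "Call:" as name(argument=value, ...) on one line, values as JSON. drive_tool: Moves the arm, as the interface text tells. Its arguments: {"type":"object","properties":{"targets":{"type":"array","items":{"type":"array","items":{"type":"array","items":{"type":"number"}}}},"grip_force":{"type":"number"}},"required":["targets"]}

```bash
mkdir -p pics; cat > h.py <<'E'
import numpy as np, cv2, pickle
def K(f):
    F=f["img"].shape[0]/2/np.tan(np.radians(f["vertical_fov"])/2); return F
def ray(f,u,v):
    F=K(f); d=np.array([(u-f["cx"])/F,(v-f["cy"])/F,1.]); d=np.array(f["orientation"])@d
    return np.array(f["origin"],float),d/np.linalg.norm(d)
def plane(f,u,v,z):
    o,d=ray(f,u,v); return o+d*(z-o[2])/d[2]
def proj(f,p):
    c=np.array(f["orientation"]).T@(np.array(p,float)-np.array(f["origin"])); F=K(f)
    return np.array([f["cx"]+F*c[0]/c[2],f["cy"]+F*c[1]/c[2]])
def tri(f1,a,f2,b):
    o1,d1=ray(f1,*a);o2,d2=ray(f2,*b)
    s=np.linalg.lstsq(np.c_[d1,-d2],o2-o1,rcond=None)[0]
    p,q=o1+s[0]*d1,o2+s[1]*d2; return (p+q)/2,np.linalg.norm(p-q)
E
python3 - <<'E'
from h import *
from workcell import robot
fs={n:robot.grab_frame(n) for n in("top","side")}
pickle.dump(fs,open("f0.pkl","wb"))
for n,f in fs.items():
    print(n,f["vertical_fov"],f["cx"],f["cy"],np.round(f["origin"]),np.round(f["orientation"],3).tolist(),[k for k in f])
    cv2.imwrite(f"pics/{n}0.png",cv2.resize(f["img"][:,:,::-1],(800,600),interpolation=cv2.INTER_CUBIC))
s=robot.read_state();print(s)
E
```

```text
top 48.76153298513388 258.5462977544466 194.46681089331057 [ 359.  -49. 1031.] [[0.002, -0.994, 0.113], [-0.999, 0.002, 0.036], [-0.036, -0.113, -0.993]] ['img', 'vertical_fov', 'cx', 'cy', 'origin', 'orientation']
side 42.6303813359009 250.42629608763878 195.1643577031996 [  86. -784.  935.] [[0.886, -0.342, 0.311], [-0.463, -0.637, 0.616], [-0.013, -0.69, -0.723]] ['img', 'vertical_fov', 'cx', 'cy', 'origin', 'orientation']
{'t': 0.1, 'qpos': array([ 1.00499114e+00,  3.42649499e-01,  1.52493890e+00,  3.36436203e-07,
        1.27538897e+00, -1.45995116e-01]), 'qd': array([-0.00123559, -0.00237806, -0.00338034, -0.00036599,  0.00061963,
       -0.00169386]), 'joint_efforts': array([ 1.04793828e-03, -4.32003558e+01, -2.44696355e+01,  7.18064792e-02,
        5.26508724e-02, -9.02589909e-05]), 'ee_pos': array([213.76689   , 479.1177503 , 234.11021614]), 'tool_rot': array([[-9.13166255e-01,  4.07586604e-01, -7.42608583e-04],
       [ 4.07587231e-01,  9.13165529e-01, -1.16874009e-03],
       [ 2.01761753e-04, -1.36993179e-03, -9.99999041e-01]]), 'wrist_force': array([ 0.3915154 , -1.07845667,  0.12412434]), 'ft_torque': array([-0.0193469 , -0.03545457, -0.0296043 ]), 'grasp_force': 0.0, 'grip_width': 1.0014642557471936}
```

View pics/top0.png

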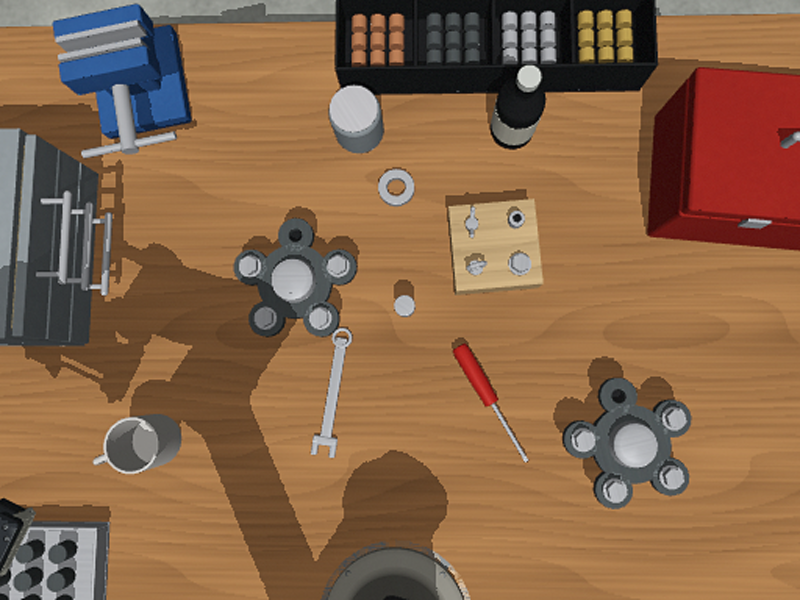

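View pics/side0.png

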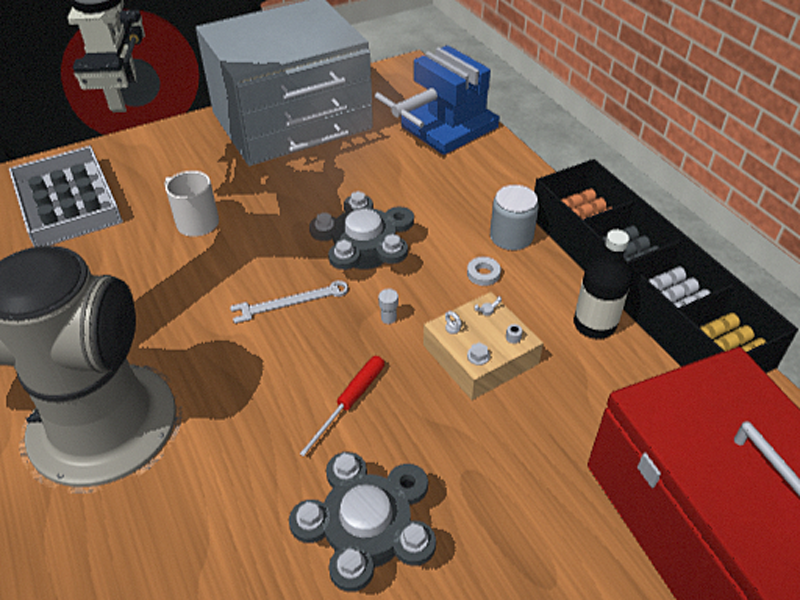

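Top view (800x600): two hubs, at (293,280) and (635,445). Empty holes are at (295,234) and (618,395). The block's spares are wing (472,221), cap (516,217), eye (476,264) and hex (519,262). In the side view the far hub's hole is at (400,215) and the hex spare is at (479,353). Next I measure both views and make a close crop.

```bash
cat > m.py <<'E'
from h import *
fs=pickle.load(open("f0.pkl","rb")); S=1.5625
def blob(f,u,v,r,kind,thr):
    """centroid of the dark/light blob nearest the guess, on a x8 blow-up; u,v in native pixels"""
    g=cv2.cvtColor(f["img"],cv2.COLOR_RGB2GRAY); x0,y0=int(u-r),int(v-r)
    c=cv2.resize(g[y0:y0+2*r,x0:x0+2*r],None,fx=8,fy=8,interpolation=cv2.INTER_CUBIC)
    m=((c<thr) if kind=="dark" else (c>thr)).astype(np.uint8)
    n,l,st,ce=cv2.connectedComponentsWithStats(m)
    i=min((i for i in range(1,n) if st[i,4]>64*4),key=lambda i:np.hypot(*(ce[i]-8*r)))
    return (ce[i]+.5)/8-.5+[x0,y0],st[i,4]/64
if __name__=="__main__":
    t,s=fs["top"],fs["side"]
    for n,p in dict(hubA=(293,280),hubB=(635,445)).items():
        q=plane(t,p[0]/S,p[1]/S,78); print(n,q.round(),np.hypot(*q[:2]).round())
    G=dict(hole=((295,234),(400,215),"dark"),cap=((293,278),(364,223),"light"),b1=((249,264),(358,200),"light"),b2=((342,264),(392,242),"light"),
       b3=((320,317),(344,248),"light"),hex=((519,262),(479,353),"light"),capb=((516,217),(514,332),"light"))
    for n,(a,b,k) in G.items():
        th=38 if k=="dark" else 135
        if n in("hex","capb"): th=150
        r=14 if n=="cap" else 9
        try:
            pa,na=blob(t,a[0]/S,a[1]/S,r,k,th); pb,nb=blob(s,b[0]/S,b[1]/S,r,k,th)
            P,e=tri(t,pa,s,pb); print(n,pa.round(1),na,pb.round(1),nb,P.round(1),e.round(1))
        except Exception as ex: print(n,ex)
    def crop(f,u,v,w=48):
        x,y=int(u/S-w/2),int(v/S-w/2); return cv2.resize(f["img"][y:y+w,x:x+w,::-1],(300,300),interpolation=cv2.INTER_NEAREST)
    cv2.imwrite("pics/c1.png",np.vstack([np.hstack([crop(t,295,250),crop(t,497,243,54)]),np.hstack([crop(s,380,222),crop(s,484,332,54)])]))
E
python3 m.py
```

```text
hubA [503. 148.  78.] 524.0
hubB [ 268. -338.   78.] 431.0
hole [188.7 150.6] 43.4375 [262.3 143.3] 9.6875 [589.2 153.2  29.8] 19.4
cap [186.4 178.4] 526.703125 [231.1 142.8] 334.796875 [504.9 153.4  67.8] 2.7
b1 [159.  170.1] 130.703125 [228.1 126.7] 69.0625 [525.2 216.8  70.9] 0.3
b2 [215.6 170.1] 138.109375 [249.9 155.1] 82.28125 [525.5  85.5  67.5] 0.1
b3 [204.3 203.6] 143.9375 [219.  158.8] 83.15625 [447.3 110.3  68.1] 0.3
hex [331.9 166.5] 262.4375 [304.5 223.1] 246.8125 [ 531.1 -181.9   65. ] 4.2
capb [329.8 137.1] 233.5625 [326.  210.9] 216.375 [ 596.7 -176.8   68.6] 9.4
```

View pics/c1.png

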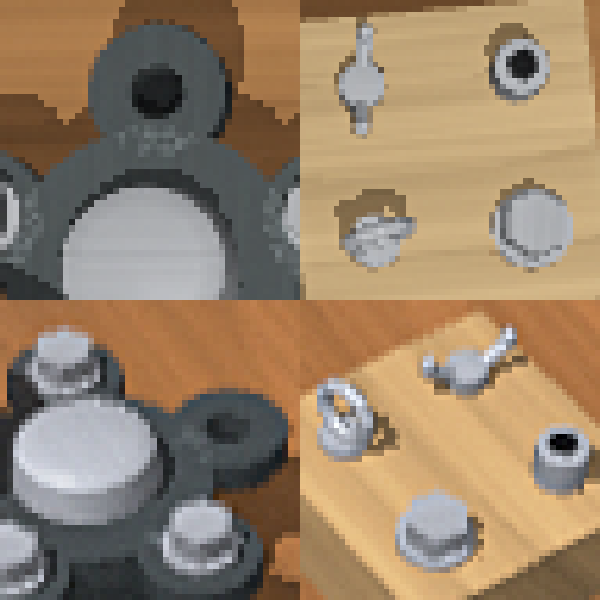

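Far hub A is the one to use: 524 mm from the base against 431 mm. The crop shows its empty hole at about (188.8,150) in the native top view and (255.3,137.8) in the side view. The hex flanged spare is at the block's near-right corner, with the cap, wing and eye bolts clearly different. I'll refine both points with cleaner masks.

```bash
python3 - <<'E'
from m import *
t,s=fs["top"],fs["side"]
print("hole tri",tri(t,(188.7,150.3),s,(255.3,137.8)),plane(t,188.7,150.3,56),plane(s,255.3,137.8,56))
pa,n=blob(t,188.8,150,7,"dark",38);print("dark top",pa,n,plane(t,*pa,56))
for th in(55,60,65):
    try: pb,n=blob(s,255.3,137.8,5,"dark",th);print("dark side",th,pb,n,plane(s,*pb,56))
    except Exception as e: print(th,e)
pc,_=blob(t,293/S,278/S,14,"light",135);C=plane(t,*pc,78);print("cap",C)
# hub fit: cap + bolts b1,b2,b3 at 72mm-ish
B=[(525.2,216.8),(525.5,85.5),(447.3,110.3)];
# metal low saturation mask, hex spare: flange ellipse
for n,f,(u,v),sz in(("top",t,(332.5,168),10),("side",s,(305,224),11)):
    x,y=int(u-sz),int(v-sz);c=cv2.resize(f["img"][y:y+2*sz,x:x+2*sz],None,fx=8,fy=8,interpolation=cv2.INTER_CUBIC)
    h=cv2.cvtColor(c,cv2.COLOR_RGB2HSV);m=((h[...,1]<60)&(h[...,2]>100)).astype(np.uint8)
    k=max(cv2.findContours(m,cv2.RETR_EXTERNAL,cv2.CHAIN_APPROX_NONE)[0],key=cv2.contourArea)
    bb=cv2.boundingRect(k);e=cv2.fitEllipse(k);M=cv2.moments(k)
    cc=np.array([M["m10"],M["m01"]])/M["m00"];cc=(cc+.5)/8-.5+[x,y]
    b=np.array(bb)/8;print(n,"sil",cc,"bbox",(b+[x-.5,y-.5,0,0]).round(1),"ell axes",np.array(e[1])/8,[plane(f,*cc,z).round(1) for z in(54,60)])
print("visual",plane(t,333.2,167.2,66),plane(s,306.3,222.3,66),tri(t,(333.2,167.2),s,(306.3,222.3)))
def ring(H,th):print("pred")
# hub yaw from three bolts (tri) -> centre/hole
from scipy.optimize import least_squares
def r(p):
    A=p[2]+np.radians([72,-72,-144]);return (np.c_[p[0]+70*np.cos(A),p[1]+70*np.sin(A)]-B).ravel()
o=least_squares(r,[503,150,0]);p=o.x;print("hubfit",p,np.sqrt(2*o.cost/6),"hole",p[0]+70*np.cos(p[2]),p[1]+70*np.sin(p[2]))
E
```

```text
hole tri (array([575.22959058, 150.4825573 ,  59.11615594]), np.float64(1.8383500420668177)) [575.04561004 151.43128564  56.        ] [577.88969735 153.60157246  56.        ]
dark top [188.73880396 150.59770683] 43.4375 [574.32912442 151.32438331  56.        ]
dark side 55 [253.79780138 138.23493083] 15.8125 [573.34156725 153.92843261  56.        ]
dark side 60 [254.53409091 138.03117109] 24.75 [575.55076106 153.73235614  56.        ]
dark side 65 [254.6492583  137.99152831] 28.703125 [575.912184   153.73133187  56.        ]
cap [504.60824631 150.86021428  78.        ]
top sil [332.29157477 168.52750789] bbox [324.6 161.1  15.   14.6] ell axes [14.43624115 14.86233711] [array([ 530.2, -185.2,   54. ]), array([ 529.2, -184.3,   60. ])]
side sil [305.75411237 226.24695483] bbox [298.4 218.5  14.9  14.8] ell axes [14.22267246 14.25628567] [array([ 532.1, -183.5,   54. ]), array([ 529.1, -187.6,   60. ])]
visual [ 531.22106685 -185.6326495    66.        ] [ 533.49896399 -182.12179342   66.        ] (array([ 530.7867426 , -185.15097097,   70.49412614]), np.float64(0.7803003108912038))
hubfit [5.03779358e+02 1.51251647e+02 7.46940816e-04] 0.5526737675358888 hole 573.7793384099564 151.30393314954793
```

Call:
drive_tool(targets=[[[255,-1,-0.3,0,0,0,0],[255,-3,-1,0,0,0,0],[255,-6,-2,0,0,0,0],[255,-10,-3.3,0,0,0,0],[255,-14,-4.6,0,0,0,0],[255,-18,-5.9,0,0,0,0],[255,-22,-7.2,0,0,0,0],[255,-26,-8.5,0,0,0,0]]])

```text
t: 0.9
ee_pos: [418.0, 293.9, 234.7]
tool_rot: [[-0.913, 0.408, 0.0], [0.408, 0.913, -0.0], [-0.0, -0.0, -1.0]]
wrist_force: [-0.4, 0.8, -0.5]
grip_width: 0.354
grasp_force: 0.0
```

Call:
drive_tool(targets=[[[255,-4,-1.3,0,0,0,0],[255,-8,-2.6,0,0,0,0],[255,-12,-4,0,0,0,0],[255,-16,-5.3,0,0,0,0],[255,-18.5,-6.1,0,0,0,0],[255,-20,-6.6,0,0,0,0],[255,-20.3,-6.7,0,0,0,0],[255,-20.3,-6.7,0,0,0,0]]])

```text
t: 1.7
ee_pos: [574.4, 152.0, 234.5]
tool_rot: [[-0.913, 0.408, -0.001], [0.408, 0.913, 0.0], [0.001, -0.0, -1.0]]
wrist_force: [-0.8, 0.4, 0.0]
grip_width: 0.005
grasp_force: 0.0
```

Call:
drive_tool(targets=[[[255,0,0,1,0,0,0],[255,0,0,3,0,0,0],[255,0,0,5.5,0,0,0],[255,0,0,8,0,0,0],[255,0,0,10,0,0,0],[255,0,0,11,0,0,0],[255,0,0,11.5,0,0,0],[255,0,0,11.5,0,0,0]]])

```text
t: 2.5
ee_pos: [574.5, 152.4, 119.6]
tool_rot: [[-0.913, 0.407, -0.0], [0.407, 0.913, 0.0], [0.0, -0.0, -1.0]]
wrist_force: [0.7, 0.3, -0.4]
grip_width: 0.003
grasp_force: 0.0
```

```bash
cat > look.py <<'E'
import sys
from h import *
from workcell import robot
name,tx,ty,tz=sys.argv[1],*map(float,sys.argv[2:5])
fs={n:robot.grab_frame(n) for n in("top","side")};st=robot.read_state();p=st["ee_pos"];print(st["t"],p)
o=[]
for n,f in fs.items():
    im=np.ascontiguousarray(f["img"][:,:,::-1]);u=proj(f,(tx,ty,tz));w=64;x,y=int(u[0]-w/2),int(u[1]-w/2)
    c=cv2.resize(im[y:y+w,x:x+w],(400,400),interpolation=cv2.INTER_CUBIC)
    tip=p+8*st["tool_rot"][:,2]
    for q,col in(((tx,ty,tz),(0,0,255)),(tip,(0,255,0))):
        a=(proj(f,q)-[x,y]+.5)*400/w;cv2.drawMarker(c,tuple(int(i) for i in a),col,cv2.MARKER_CROSS,14,1)
    o.append(c)
cv2.imwrite(f"pics/{name}.png",np.hstack(o))
E
python3 look.py hole1 574.5 151.8 56
```

```text
2.6 [575.25809345 152.24920368 120.70855355]
```

View pics/hole1.png

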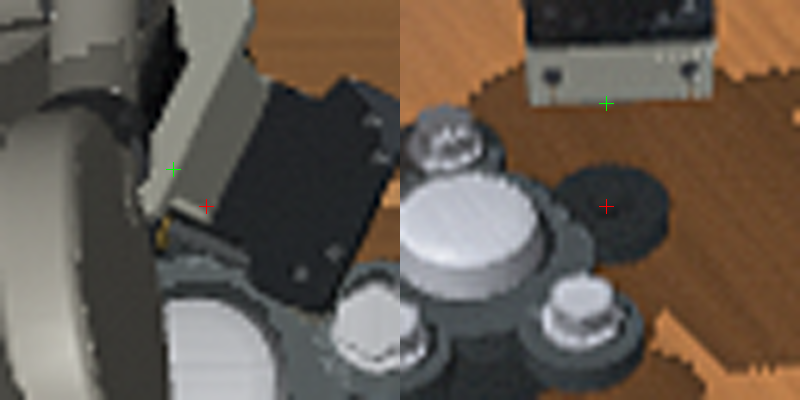

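The body's near end hides the tips, since it is 75 mm wide and 66 mm above them. The target cross sits in the middle of the hole lobe at side crop (606,206). The drawn tip and target share the same vertical line, so I go down and stay.

Call:
drive_tool(targets=[[[255,0,0,0.7,0,0,0],[255,0,0,1.6,0,0,0],[255,0,0,2.4,0,0,0],[255,0,0,3,0,0,0],[255,0,0,3.3,0,0,0],[255,0,0,3.5,0,0,0],[255,0,0,3.5,0,0,0],[255,0,0,3.5,0,0,0]]])

```text
t: 3.4
ee_pos: [575.0, 152.0, 84.9]
tool_rot: [[-0.913, 0.408, 0.0], [0.408, 0.913, 0.0], [-0.0, 0.0, -1.0]]
wrist_force: [0.5, -0.0, 0.1]
grip_width: 0.005
grasp_force: 0.0
```

Call:
drive_tool(targets=[[[255,0,0,0,0,0,0],[255,0,0,0,0,0,0],[255,0,0,0,0,0,0],[255,0,0,0,0,0,0],[255,0,0,0,0,0,0],[255,0,0,0,0,0,0],[255,0,0,0,0,0,0],[255,0,0,0,0,0,0]]])

```text
t: 4.2
ee_pos: [574.8, 151.9, 84.7]
tool_rot: [[-0.913, 0.408, 0.0], [0.408, 0.913, 0.0], [-0.0, 0.0, -1.0]]
wrist_force: [-0.0, 0.5, 0.3]
grip_width: 0.005
grasp_force: 0.0
```

Call:
drive_tool(targets=[[[255,0,0,0,0,0,0],[255,0,0,0,0,0,0],[255,0,0,0,0,0,0],[255,0,0,0,0,0,0],[255,0,0,0,0,0,0],[255,0,0,0,0,0,0],[255,0,0,0,0,0,0],[255,0,0,0,0,0,0]]])

```text
t: 5.0
ee_pos: [574.8, 151.9, 84.7]
tool_rot: [[-0.913, 0.408, 0.0], [0.408, 0.913, 0.0], [0.0, 0.0, -1.0]]
wrist_force: [-0.2, -0.3, -0.3]
grip_width: 0.004
grasp_force: 0.0
```

Call:
drive_tool(targets=[[[255,0,0,0,0,0,0],[255,0,0,0,0,0,0],[255,0,0,0,0,0,0],[255,0,0,0,0,0,0],[255,0,0,0,0,0,0],[255,0,0,0,0,0,0],[255,0,0,0,0,0,0],[255,0,0,0,0,0,0]]])

```text
t: 5.8
ee_pos: [574.8, 151.9, 84.7]
tool_rot: [[-0.913, 0.408, 0.0], [0.408, 0.913, 0.0], [-0.0, 0.0, -1.0]]
wrist_force: [-0.4, 0.4, -0.4]
grip_width: 0.002
grasp_force: 0.0
```

Call:
drive_tool(targets=[[[255,0,0,0,0,0,0],[255,0,0,0,0,0,0],[255,0,0,0,0,0,0],[255,0,0,0,0,0,0],[255,0,0,0,0,0,0],[255,0,0,0,0,0,0],[255,0,0,0,0,0,0],[255,0,0,0,0,0,0]]])

```text
t: 6.6
ee_pos: [574.8, 152.0, 84.7]
tool_rot: [[-0.913, 0.408, 0.0], [0.408, 0.913, 0.0], [-0.0, 0.0, -1.0]]
wrist_force: [1.0, -0.1, -0.2]
grip_width: 0.004
grasp_force: 0.0
```

```bash
python3 look.py hole2 574.5 151.8 56
```

```text
6.7 [574.80839694 151.94464846  84.72364132]
```

View pics/hole2.png

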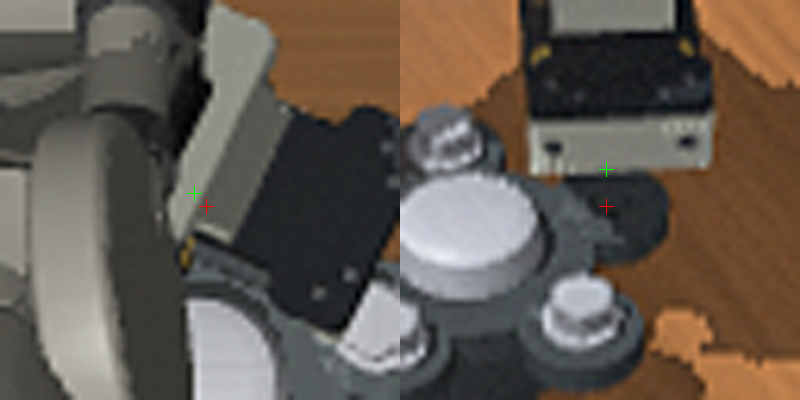

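The side view shows the gripper over the hole lobe and nothing touched. The arm stayed there for 3 s. Now I rise and travel.

Call:
drive_tool(targets=[[[255,0,0,-1,0,0,0],[255,0,0,-3,0,0,0],[255,0,0,-6,0,0,0],[255,0,0,-9,0,0,0],[255,0,0,-12,0,0,0],[255,0,0,-14,0,0,0],[255,0,0,-15,0,0,0],[255,0,0,-15,0,0,0]]])

```text
t: 7.5
ee_pos: [575.3, 152.0, 236.4]
tool_rot: [[-0.913, 0.408, 0.003], [0.408, 0.913, 0.0], [-0.003, 0.002, -1.0]]
wrist_force: [0.0, 0.1, -0.1]
grip_width: 0.005
grasp_force: 0.0
```

Call:
drive_tool(targets=[[[255,-0.3,-1,0,0,0,0],[255,-0.9,-3,0,0,0,0],[255,-1.8,-6,0,0,0,0],[255,-2.9,-9.5,0,0,0,0],[255,-3.9,-13,0,0,0,0],[255,-4.9,-16.5,0,0,0,0],[255,-6,-20,0,0,0,0],[255,-7,-23.5,0,0,0,0]]])

```text
t: 8.3
ee_pos: [541.6, -93.1, 233.1]
tool_rot: [[-0.913, 0.408, -0.003], [0.408, 0.913, 0.001], [0.003, -0.0, -1.0]]
wrist_force: [-0.1, 0.1, 0.5]
grip_width: 0.005
grasp_force: 0.0
```

Call:
drive_tool(targets=[[[255,-0.9,-3,0,0,0,0],[255,-1.7,-5.8,0,0,0,0],[255,-2.3,-7.8,0,0,0,0],[255,-2.7,-9,0,0,0,0],[255,-2.7,-9,0,0,0,0],[255,-2.7,-9,0,0,0,0]]])

```text
t: 8.9
ee_pos: [530.6, -183.9, 234.0]
tool_rot: [[-0.913, 0.408, -0.001], [0.408, 0.913, 0.001], [0.001, 0.001, -1.0]]
wrist_force: [-0.2, -0.3, -0.4]
grip_width: 0.006
grasp_force: 0.0
```

```bash
python3 -c "
from workcell import robot
s=robot.read_state();print(s['qpos'].round(2),s['ee_pos'])"
```

```text
[-0.47  0.41  1.42  0.    1.31 -1.62] [ 530.64273853 -183.85962683  234.04863491]
```

Call:
drive_tool(targets=[[[255,0,0,0,0,0,6],[255,0,0,0,0,0,13],[255,0,0,0,0,0,20],[255,0,0,0,0,0,27],[255,0,0,0,0,0,34],[255,0,0,0,0,0,41],[255,0,0,0,0,0,45],[255,0,0,0,0,0,45]]])

```text
t: 9.7
ee_pos: [531.1, -183.0, 234.6]
tool_rot: [[-0.359, 0.933, -0.0], [0.933, 0.359, 0.001], [0.001, -0.0, -1.0]]
wrist_force: [0.4, -0.7, -0.7]
grip_width: 0.005
grasp_force: 0.0
```

Call:
drive_tool(targets=[[[255,0,0,0,0,0,6],[255,0,0,0,0,0,13],[255,0,0,0,0,0,20],[255,0,0,0,0,0,27],[255,0,0,0,0,0,34],[255,0,0,0,0,0,41],[255,0,0,0,0,0,45],[255,0,0,0,0,0,45]]])

```text
t: 10.5
ee_pos: [531.0, -183.5, 234.7]
tool_rot: [[0.405, 0.914, -0.0], [0.914, -0.405, 0.0], [0.0, -0.0, -1.0]]
wrist_force: [-1.0, 0.1, -0.1]
grip_width: 0.003
grasp_force: 0.0
```

Call:
drive_tool(targets=[[[255,0,0,1,0,0,0],[255,0,0,3,0,0,0],[255,0,0,5.5,0,0,0],[255,0,0,8,0,0,0],[255,0,0,9.3,0,0,0],[255,0,0,10,0,0,0],[255,0,0,10,0,0,0],[255,0,0,10,0,0,0]]])

```text
t: 11.3
ee_pos: [531.3, -184.4, 135.2]
tool_rot: [[0.407, 0.914, 0.001], [0.914, -0.407, -0.0], [0.0, 0.001, -1.0]]
wrist_force: [1.1, 0.4, -0.1]
grip_width: 0.005
grasp_force: 0.0
```

```bash
python3 look.py hex1 531 -184.5 66
```

```text
11.4 [ 531.44063711 -184.56936032  135.59526564]
```

View pics/hex1.png

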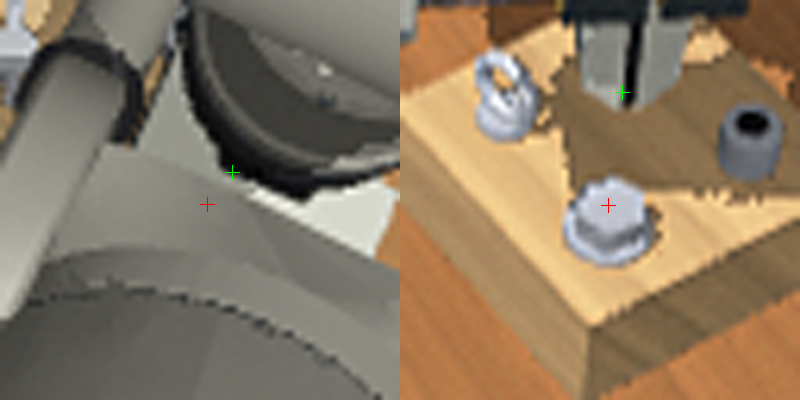

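The side view now shows the fingertips at (628,100), straight above the hex head whose top is at (610,200). The eye bolt and the cap bolt are well clear. Now I go down the last 4 cm and hold.

Call:
drive_tool(targets=[[[255,0,0,0.7,0,0,0],[255,0,0,1.7,0,0,0],[255,0,0,2.7,0,0,0],[255,0,0,3.4,0,0,0],[255,0,0,3.8,0,0,0],[255,0,0,4,0,0,0],[255,0,0,4,0,0,0],[255,0,0,4,0,0,0]]])

```text
t: 12.2
ee_pos: [531.1, -184.5, 95.0]
tool_rot: [[0.408, 0.913, 0.001], [0.913, -0.408, -0.0], [0.0, 0.001, -1.0]]
wrist_force: [-0.4, 0.0, -1.0]
grip_width: 0.001
grasp_force: 0.0
```

```bash
python3 look.py hex2 531 -184.5 66
```

```text
12.3 [ 531.16285793 -184.46549819   95.07701671]
```

View pics/hex2.png

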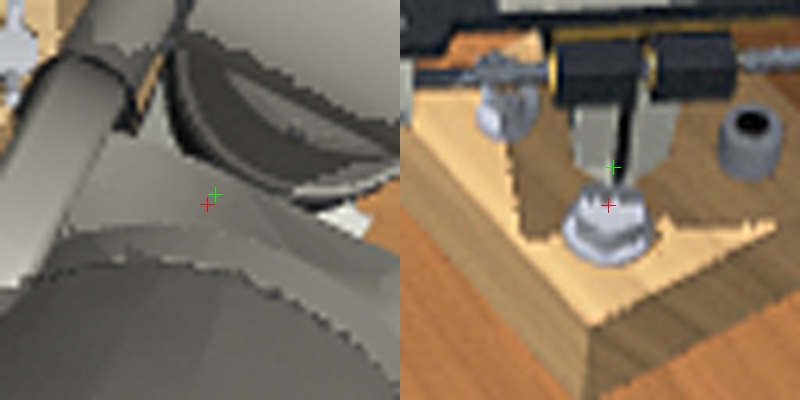

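The side view shows the fingertips at about (620,175), just above the hex head at (608,206), and nothing touched. I hold and hand in.

Call:
drive_tool(targets=[[[255,0,0,0,0,0,0],[255,0,0,0,0,0,0],[255,0,0,0,0,0,0],[255,0,0,0,0,0,0],[255,0,0,0,0,0,0],[255,0,0,0,0,0,0],[255,0,0,0,0,0,0],[255,0,0,0,0,0,0]]])

```text
t: 13.1
ee_pos: [530.9, -184.4, 94.7]
tool_rot: [[0.408, 0.913, 0.0], [0.913, -0.408, 0.0], [0.0, 0.0, -1.0]]
wrist_force: [1.0, -0.8, 1.1]
grip_width: 0.002
grasp_force: 0.0
```

Call:
drive_tool(targets=[[[255,0,0,0,0,0,0],[255,0,0,0,0,0,0],[255,0,0,0,0,0,0],[255,0,0,0,0,0,0],[255,0,0,0,0,0,0],[255,0,0,0,0,0,0],[255,0,0,0,0,0,0],[255,0,0,0,0,0,0]]])

```text
t: 13.9
ee_pos: [531.0, -184.4, 94.7]
tool_rot: [[0.408, 0.913, 0.0], [0.913, -0.408, 0.0], [0.0, 0.0, -1.0]]
wrist_force: [0.3, 0.6, -0.1]
grip_width: 0.01
grasp_force: 0.0
```

Call:
drive_tool(targets=[[[255,0,0,0,0,0,0],[255,0,0,0,0,0,0],[255,0,0,0,0,0,0],[255,0,0,0,0,0,0],[255,0,0,0,0,0,0],[255,0,0,0,0,0,0],[255,0,0,0,0,0,0],[255,0,0,0,0,0,0]]])

```text
t: 14.7
ee_pos: [530.9, -184.4, 94.7]
tool_rot: [[0.408, 0.913, -0.0], [0.913, -0.408, 0.0], [0.0, -0.0, -1.0]]
wrist_force: [0.2, 0.8, 0.2]
grip_width: 0.003
grasp_force: 0.0
```

Call:
drive_tool(targets=[[[255,0,0,0,0,0,0],[255,0,0,0,0,0,0],[255,0,0,0,0,0,0],[255,0,0,0,0,0,0],[255,0,0,0,0,0,0],[255,0,0,0,0,0,0],[255,0,0,0,0,0,0],[255,0,0,0,0,0,0]]])

```text
t: 15.5
ee_pos: [530.9, -184.4, 94.7]
tool_rot: [[0.408, 0.913, 0.0], [0.913, -0.408, 0.0], [0.0, 0.0, -1.0]]
wrist_force: [-0.9, -0.2, 0.4]
grip_width: 0.006
grasp_force: 0.0
```

```bash
python3 -c "
from workcell import robot
print(robot.read_state()['ee_pos']);print(robot.close_job())"
```

```text
[ 530.92366526 -184.38276424   94.71538703]
the job is handed in; nothing more can be done
None
```

The job is handed in at about 15.5 s: the fingertips pointed at the far hub's empty hole and then at the flanged hex spare, each from about 2 cm above for about 3 s, with no sign of contact; no verdict was returned.

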